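Pin a cutter grinder's swivel head back in line

TASK

The spindle head on the cutter grinder is out of line with the index plate under it. Take the red tapered pin from the wooden rack and press it down through the larger flange hole and the plate's hole below until its collar sits flat, so that it draws the head into line, then put the black-handled lock pin fully home in the smaller flange hole beside it. Use steady hand pressure, about 25 N at most, let the pin find its own way sideways, move the head only with the pins, and leave both pins in and everything else as it is.

Things in the scene. Friction and masses are not known exactly. Their poses are not given: they have to be found in the camera images.
- taper_pin: Tapered alignment pin, RED handle, in any of the rack's three holes, shank hidden. Origin: centre of the collar's underside; z up the handle. Above it: collar 28 mm across, 6 mm thick, then a round handle 16 mm across, its top 52 mm above the origin. Below: 18 mm of shank 20 mm across, then an even taper to 11 mm across at the blunt tip (flat of 9 mm), 50 mm below the origin. About 140 g.
- lock_pin: Straight lock pin, BLACK handle, standing in another hole of the rack. Collar, handle and origin as on the taper pin. Shank 12 mm across, 42 mm long below the origin, its last 6 mm narrowing to a nose 7 mm across. About 140 g.
- gauge_pin: Bystander: thin pin with a BLUE handle in the third hole of the rack, same collar and handle. Not needed; leave it in the rack.
- pin_rack: Fixed wooden rack, 70 x 190 x 60 mm, its three loose 23 mm holes 62 mm apart along its y. Origin: centre of its underside. The collars of the pins rest on its top, 60 mm above the table.
- bed: The grinder's fixed grey bed, steel top 65 mm above the table. Origin: on the table under the head's pivot; y along the bed. Clamped on it is a steel index plate (top 106 mm above the table) with two holes like the flange's, 40 mm deep, on the same circle. It does not move, but its angle is not recorded: where its holes are can only be seen through the flange holes or felt with the pin.
- swivel: Spindle head on a flange 12 mm thick. Origin: pivot axis at the flange's top face, 119 mm above the table; head up to 108 mm higher. Turns about z only, stiffly (1.1 N m, 10 N at the holes; drawing it takes 12 to 20 N down on the pin), and stays put. At the start the plate's holes lie 7 to 10 mm from the flange's along the circle, so roughly along the head's x; which way is not recorded.
- taper_hole (a point): Mouth centre of the larger flange hole (21.4 mm across, sharp edge) in the flange's top face, for the red tapered pin; at (-40, -100, 0) mm in the head's frame, moving with the head. The 20 mm shank has 1.4 mm of play there.
- lock_hole (a point): Mouth centre of the smaller flange hole (14 mm across, sharp edge) in the flange's top face, for the black lock pin; at (+40, -100, 0) mm in the head's frame, moving with the head.
- oil_bottle: Bystander: yellow oil bottle, 56 mm across, 130 mm tall. Origin: centre of its underside.
- wrench: Bystander: steel wrench, 160 mm long, lying on the table.
- grinding_wheel: Bystander: pink grinding wheel, 100 mm across, 20 mm thick, lying flat.
- swarf_cup: Bystander: grey cup, 72 mm across, 70 mm tall.
- endmill: Bystander: steel and gold-coloured end mill, 95 mm long, 16 mm thick, lying on the table.
- collet: Bystander: steel collet, 36 mm across, 42 mm tall, standing on the table.

How it is judged:
On the way, in this order (a step that is already met when the one before it is completed fails the run):
1. the red tapered pin is fully home in the larger flange hole, through flange and plate, collar flat on the flange (z of taper_pin in the frame of taper_hole below 0.002 m and horizontal distance between taper_pin and taper_hole below 0.003 m and angle between the z axis of taper_pin and the z axis of swivel, either way round below 0.06 rad), for 0.2 s.
2. the black-handled lock pin is fully home in the smaller flange hole, collar flat on the flange (z of lock_pin in the frame of lock_hole below 0.002 m and horizontal distance between lock_pin and lock_hole below 0.003 m and angle between the z axis of lock_pin and the z axis of swivel, either way round below 0.06 rad), for 0.2 s.
At the end, for the whole second after the job is handed in: Both pins stand released, upright (within 0.06 rad) and at rest in their own flange holes (within 3 mm of the hole axes), through flange and index plate, each collar within 2 mm of the flange's top face; the head is thereby in line with the plate (all of step 1 and all of step 2 and linear speed of each of taper_pin, lock_pin below 0.01 m/s); the robot touches nothing.
It fails at once if the tapered pin is forced: its contact forces on head and plate together pass 60 N (both sides of a wedged pin count; some 25 N of push stays below) (contact force between taper_pin and bed above 60 N).
It fails at once if the lock pin is forced: its contact forces on head and plate together pass 60 N (both sides of a wedged pin count; some 25 N of push stays below) (contact force between lock_pin and bed above 60 N).
It fails at once if the head is pushed by the arm or the fingers themselves, with more than 5 N (contact force between any of the arm, the fingers and swivel above 5 N).
It fails at once if the blue gauge pin is taken out or knocked out of the rack (distance of gauge_pin from where it was at the start of the episode above 0.02 m).
It fails at once if a bystander on the table is moved by more than 20 mm (distance of any of oil_bottle, wrench, grinding_wheel, swarf_cup, endmill, collet from where it was at the start of the episode above 0.02 m).
It also fails if it takes over 72 s, if anything falls off the work surface, if the arm or the gripper's body presses on something with over 40 N, if the wrist force passes 120 N, or if a joint passes its speed limit or range.

ROBOT

A 6-joint arm with a two-finger parallel gripper is mounted at the origin on the work surface. World frame = base frame: x ahead of the robot, y to its left, z up, the work surface at z = 0. Lengths are in m, angles in rad, forces in N, time in s.
With the tool pointing down it reaches from about 0.35 to 0.875 m from the base axis. Payload 4.2 kg.
Tool frame: the origin (TCP) lies midway between the tips of the shut fingers; the grasp point (between the pads) lies arm.grip_point_offset behind it (arm.grip_point_offset is the distance from the TCP to the grasp point, in m); z points along the fingers, y is the line along which they close (so a half turn about z gives the same grasp; the last joint's range is limited). The gripper opens to 85 mm and grips with 20 to 120 N. Pads are 22 mm wide; open, the fingers measure 114 mm over their backs; the gripper's body (76 mm by 85 mm) begins 54 mm behind the grasp point. The pads swing forward as they close: fully open they stand 13 mm farther back than shut.
Start: joints at [-0.939, 0.385, 0.008, 0, -1.194, -0.259], TCP at [0.228, -0.582, 0.231] pointing down, gripper open.
Joint ranges: [-3.14, 3.14], [-1.21, 2.06], [-1.07, 1.41], [-3.16, 2.05], [-2.99, -0.16], [-3.1, 3.1]. Speed limits (rad/s): [2.79, 2.79, 3.14, 3.14, 3.14, 3.14].

INTERFACE

Orientations are given as a unit quaternion [w, x, y, z].
In Python, from bench import arm gives the robot as it stands.
- The arm moves only by the tool servo_tool, never from a script. Its argument "targets" is text: rows parted by semicolons, each of 4 numbers parted by spaces: the shift along the tool's x, y, z in units of 25 mm (1.0 is 25 mm), then the turn about the tool's z in units of 5 degrees (1.0 is 5 degrees). In form: dx dy dz roll; .... A call has 1 to 20 rows; each row shifts and turns the commanded pose from where the row before left it, along the tool's axes as they then stand; what a row does not reach is not made up. A row lasts 1/8 s, in which the tool goes at most 62.5 mm and 10.7 degrees, less where a joint would pass 70% of its speed; a pose out of reach is approached as far as the arm can. A call is refused whole if a number of a shift passes 1 or a number of a turn 1, either way. A call with a gripper value outside its range is refused whole. "grip" is the closure in counts, from 0 (fully open) to 255 (shut), set as the call begins (left out, the last holds). The fingers move at their own pace and stop on an object; "newtons" is the grip in N (left out, the last holds). Time passes only in rows, so rows that do not move let the fingers close. It gives the time, the measured TCP pose, the force, the opening and the grip force at its end, in the units of the state.
- arm.get_obs(): the state, without advancing time (a new reading comes with each control period).
- arm.read_camera(name): name is "scene" or "side" or "wrist"; returns a dict with "img" (420x560x3 uint8, red, green, blue), "fx", "fy", "cx", "cy" (pixels), "distortion" ([k1, k2, p1, p2, k3] as OpenCV has them; the pictures are not rectified), "rvec" (rotation vector, rad) and "tvec" (3), from world to camera coordinates, as OpenCV has them. Camera axes: x right, y down, z forward; pixel columns grow to the right and rows downward; lengths in m; the calibration is good to about 2 mm. A picture is of the moment at which its call begins. There is no depth.
- arm.finish_job(): hands the job in; it is judged then, once.
Trained networks look in the newest picture that a camera, given by its name, has taken for a name from the list of things; names that differ only in an ending like _2 or _b are one class to them, and where a whole thing is asked for, a point or a joint stands for the part that bears it (a point fixed in the world has none). Each returns a list of dicts, best first, with "p" (0 to 1); they miss things now and then, are a little off and sometimes report something else, mostly with a low value. They report only what shows in the picture. A call takes as long as a camera call.
- arm.cut_out(camera, query): "region" (420x560 bool, what is visible of it) and "box" ([centre column, centre row, width, height] in pixels, round what is visible of it).
The state is a dict: "time": time; "joint_positions": joint angles; "qvel": joint speeds; "effort": joint torques, N m; "tcp_pos": TCP position; "eef_rot": TCP orientation; "ft_force": force on the tool from outside, world axes, zero at the start; "moment": the same for the moment, N m; "grip_width": finger opening in m; "grip_force": force on a finger pad.
Only numpy, scipy, OpenCV 4.12 (cv2) and the standard library are available. Lean on these libraries where they do the work, as an engineer would, in place of code of your own. Each camera call takes 0.05 s, during which the arm holds its last target. There are 200 camera calls.

## Working session

There is one attempt and no reset: what is moved stays moved. The work goes in short steps, Python scripts to look and compute and a tool call to move; the robot and the scene stay as the last step left them, time stands still between calls to the robot, and variables do not carry over. Pictures are saved under pics/ and viewed, at most 13 in all, crops included, and the job is handed in when it is done.

Besides the shell and the picture viewer there is one more tool, called after "Request:" as name(argument=value, ...) on one line, values as JSON. servo_tool: Moves the arm, as the interface text tells. Its arguments: {"type":"object","properties":{"targets":{"type":"string"},"grip":{"type":"number"},"newtons":{"type":"number"}},"required":["targets"]}

```bash
mkdir -p pics; ls; cat > h.py <<'E'
from bench import arm
import numpy as np, cv2
def cam(n):
    c=arm.read_camera(n); c['K']=np.array([[c['fx'],0,c['cx']],[0,c['fy'],c['cy']],[0,0,1.]]); c['d']=np.array(c['distortion'],float); c['R']=cv2.Rodrigues(np.array(c['rvec'],float))[0]; c['t']=np.array(c['tvec'],float).ravel(); return c
def ray(c,u,v):
    p=cv2.undistortPoints(np.array([[[u,v]]],float),c['K'],c['d'])[0,0]
    return -c['R'].T@c['t'], c['R'].T@np.array([p[0],p[1],1])
def onz(c,u,v,z):
    o,d=ray(c,u,v); return o+d*(z-o[2])/d[2]
def proj(c,P):
    return cv2.projectPoints(np.array(P,float).reshape(-1,1,3),c['R'] and 0 if 0 else np.array(c['rvec'],float),c['t'],c['K'],c['d'])[0].reshape(-1,2)
def save(c,f): cv2.imwrite('pics/'+f,c['img'][:,:,::-1])
E
python3 - <<'E'
from h import *
ims=[]
for n in ['scene','side','wrist']:
    c=cam(n); save(c,n+'0.png')
    print(n,-c['R'].T@c['t'],c['R'][2])
    for q in ['taper_pin','lock_pin','gauge_pin','pin_rack','swivel','taper_hole','lock_hole','bed','oil_bottle','swarf_cup']:
        for r in arm.cut_out(n,q)[:1]: print(q,round(r['p'],2),np.round(r['box'],1))
print(arm.grip_point_offset,arm.get_obs())
E
```

```text
pics
scene [1.35537158 0.68038035 1.19870914] [-0.529478   -0.4285013  -0.73214731]
taper_pin 0.4 [162.4 227.3  25.4  30.8]
lock_pin 0.51 [232.1 159.2  10.2  12.7]
gauge_pin 0.4 [255.7 175.2   5.9  12.7]
pin_rack 0.65 [246.2 180.6  52.   42.9]
swivel 0.77 [305.5 204.7  86.3  77.7]
taper_hole 0.98 [306.5 205.8  91.   79.9]
lock_hole 0.75 [304.7 207.1  90.   76.9]
bed 0.56 [321.6 241.7 161.7 145.6]
oil_bottle 0.6 [228.2 125.5  18.5  38.2]
swarf_cup 0.64 [160.4 226.5  22.9  29.4]
side [-0.27966936  0.91832242  1.04477954] [ 0.5407585  -0.57615735 -0.61288087]
taper_pin 0.6 [348.4 198.9   9.6  18.4]
lock_pin 0.54 [359.1 189.6   7.4  15. ]
pin_rack 0.64 [346.4 214.1  57.9  51.2]
swivel 0.85 [250.8 213.8 100.5  75.3]
taper_hole 0.7 [253.3 215.4 104.8  76.6]
lock_hole 0.82 [251.9 215.9 100.4  76.2]
bed 0.86 [228.6 255.8 183.9 155.4]
swarf_cup 0.9 [278.6 165.6  18.8  25.6]
wrist [ 0.15599169 -0.60943217  0.37416799] [ 0.28028457  0.10891551 -0.95371797]
pin_rack 0.82 [460.  406.1  49.   27.4]
oil_bottle 0.61 [424.5 290.9  49.   51.4]
0.0187 {'time': 1.65, 'joint_positions': array([-9.39424664e-01,  3.84692033e-01,  7.91247109e-03, -1.04161132e-05,
       -1.19399248e+00, -2.58620171e-01]), 'qvel': array([ 0.00126617, -0.00078854, -0.00147576,  0.00166402,  0.00052406,
        0.00027158]), 'effort': array([ 4.34096364e-04, -3.92084992e+01,  1.88621235e+01,  4.19099316e+00,
       -3.78033710e-04, -2.20389936e-06]), 'tcp_pos': array([ 0.22764604, -0.58205127,  0.23132023]), 'eef_rot': array([ 9.59773347e-06, -1.85296746e-01,  9.82682612e-01, -8.87509683e-06]), 'ft_force': array([ 0.49221882,  0.2576849 , -0.16703336]), 'moment': array([-0.04846513, -0.00382494,  0.02147206]), 'grip_force': 0.0, 'grip_width': 0.08554842034379301}
```

```bash
python3 -c "
import cv2,numpy as np
a=[cv2.imread(f'pics/{n}0.png') for n in ('scene','side')]
print(a[0].shape)"
```

```text
(420, 560, 3)
```

```bash
python3 -c "
import cv2,numpy as np
a=cv2.imread('pics/scene0.png')[100:320,130:420]; b=cv2.imread('pics/side0.png')[120:340,130:420]
cv2.imwrite('pics/c0.png',np.vstack([cv2.resize(a,(793,600),interpolation=3)]))
cv2.imwrite('pics/c1.png',cv2.resize(b,(793,600),interpolation=3))
"
```

```text
(no output)
```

View pics/c0.png

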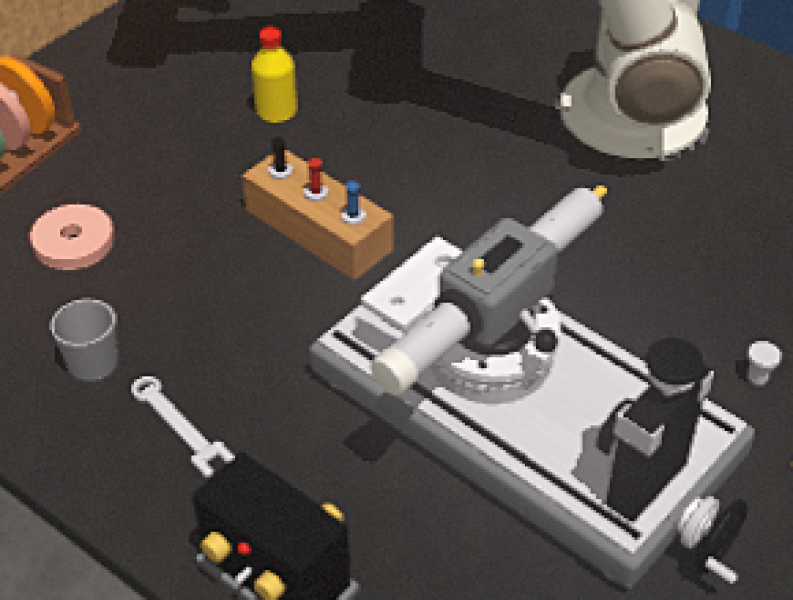

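View pics/c1.png

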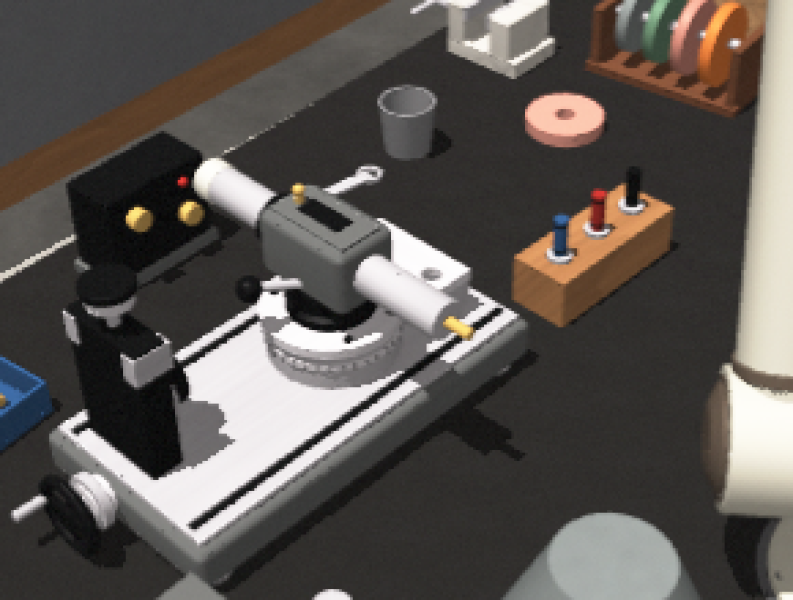

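```bash
python3 - <<'E'
from h import *
s=cam('scene'); d=cam('side'); k=290/793
S=lambda x,y:(x*k+130,y*k+100); D=lambda x,y:(x*k+130,y*k+120)
def tri(a,b):
    o1,r1=ray(s,*S(*a)); o2,r2=ray(d,*D(*b)); r1/=np.linalg.norm(r1); r2/=np.linalg.norm(r2)
    A=np.stack([r1,-r2],1); t=np.linalg.lstsq(A,o2-o1,rcond=None)[0]; p,q=o1+t[0]*r1,o2+t[1]*r2
    return np.round((p+q)/2,4),round(np.linalg.norm(p-q),4)
for n,a,b in [('black',(279,141),(633,172)),('red',(315,163),(598,194)),('blue',(352,186),(561,219))]:
    print(n,tri(a,b),onz(s,*S(*a),.112).round(4),onz(d,*D(*b),.112).round(4))
print('taper',onz(s,*S(440,260),.119),onz(d,*D(430,273),.119))
print('lock',onz(s,*S(397,300),.119))
print('yellow knob',tri((478,265),(299,193)),'tube end',tri((393,370),(210,180)),'drawtip',tri((600,190),(460,327)))
print('flange corners',onz(s,*S(440,237),.119),onz(s,*S(361,298),.119),onz(d,*D(470,268),.119))
E
```

```text
black (array([ 0.4464, -0.2391,  0.1127]), np.float64(0.0008)) [ 0.4455 -0.2403  0.112 ] [ 0.4468 -0.2394  0.112 ]
red (array([ 0.4497, -0.1782,  0.1138]), np.float64(0.0008)) [ 0.4485 -0.1791  0.112 ] [ 0.4512 -0.1808  0.112 ]
blue (array([ 0.4529, -0.1172,  0.1131]), np.float64(0.0005)) [ 0.4521 -0.1177  0.112 ] [ 0.4538 -0.1188  0.112 ]
taper [0.49041469 0.04321156 0.119     ] [0.49232473 0.04679452 0.119     ]
lock [0.56814666 0.04414535 0.119     ]
yellow knob (array([0.5672, 0.1469, 0.237 ]), np.float64(0.0007)) tube end (array([0.698 , 0.1454, 0.1933]), np.float64(0.0043)) drawtip (array([0.3581, 0.1591, 0.1959]), np.float64(0.0003))
flange corners [0.46127035 0.0207615  0.119     ] [0.59032636 0.01172841 0.119     ] [0.4671905  0.01446532 0.119     ]
```

Request:
servo_tool(targets="0 0 0 -0.98;0 0 0 -0.98;0 0 0 -0.98;0 0 0 -0.98;0 0 0 -0.98;0 0 0 -0.98;0 0 0 -0.98;0 0 0 -0.98;0 0 -0.2 -0.98;0 0 -0.2 -0.98;0 0 -0.2 -0.98;0 0 -0.2 -0.98;0 0 -0.2 -0.98;0 0 -0.2 -0.98", grip=0)

```text
time: 3.5
tcp_pos: [0.2276, -0.582, 0.2615]
eef_rot: [-0.0, 0.708, -0.706, -0.0]
ft_force: [-0.5, -0.6, 0.1]
grip_width: 0.0856
grip_force: 0.0
```

Request:
servo_tool(targets="-1 -0.5 0 0;-1 -0.5 0 0;-1 -0.5 0 0;-1 -0.5 0 0;-1 -0.5 0 0;-1 -0.5 0 0;-1 -0.5 0 0;-1 -0.5 0 0;-1 -0.5 0 0;-1 -0.5 0 0;-1 -0.5 0 0;-1 -0.5 0 0;-1 -0.5 0 0;-1 -0.5 0 0;-1 -0.5 0 0;-1 -0.5 0 0;-1 -0.5 0 0;-1 -0.5 0 0;-1 -0.5 0 0;-1 -0.5 0 0")

```text
time: 6.0
tcp_pos: [0.4783, -0.0813, 0.2615]
eef_rot: [0.0, -0.707, 0.707, -0.0]
ft_force: [-0.4, -0.2, 0.6]
grip_width: 0.0852
grip_force: 0.0
```

Precise motion. On to (0.53, 0.05).

Request:
servo_tool(targets="-1 -0.4 0 0;-1 -0.4 0 0;-1 -0.4 0 0;-1 -0.4 0 0;-1 -0.4 0 0;-0.25 0 0 0;0 0 0 0;0 0 0 0")

```text
time: 7.0
tcp_pos: [0.5277, 0.0483, 0.2614]
eef_rot: [-0.0, -0.707, 0.708, -0.0]
ft_force: [1.0, 0.6, -0.9]
grip_width: 0.0853
grip_force: 0.0
```

```bash
python3 - <<'E'
from h import *
import pickle
c=cam('wrist'); o=arm.get_obs(); save(c,'w1.png'); pickle.dump(c,open('w1.pkl','wb')); print(o['tcp_pos'],o['time'])
p=proj(c,[[.4914,.045,.119],[.568,.044,.119]]); print(p)
x0,y0=np.maximum((p.min(0)-60).astype(int),0);x1,y1=(p.max(0)+60).astype(int)
a=cv2.imread('pics/w1.png')[y0:y1,x0:x1]; s=min(800/a.shape[1],600/a.shape[0]); print(x0,y0,x1,y1,s)
cv2.imwrite('pics/w1c.png',cv2.resize(a,None,fx=s,fy=s,interpolation=2))
E
```

```text
[0.52783052 0.04830319 0.26148532] 7.05
[[319.34572928 187.00320387]
 [232.2279481  186.07915556]]
172 126 379 247 3.864734299516908
```

View pics/w1c.png

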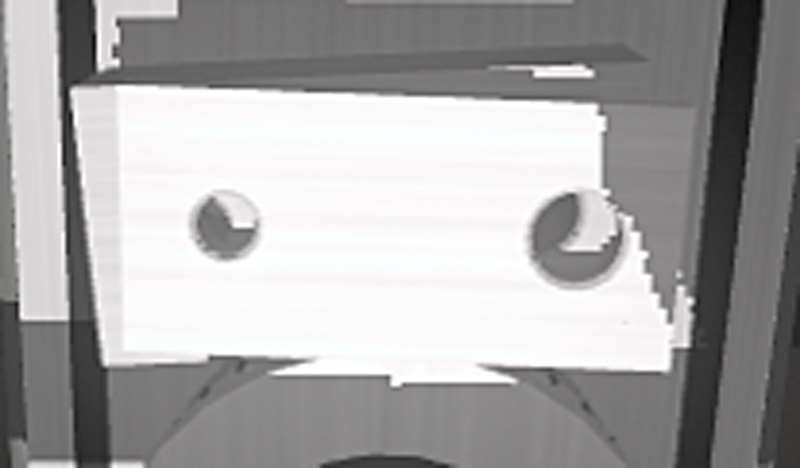

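```bash
python3 - <<'E'
from h import *
import pickle
c=pickle.load(open('w1.pkl','rb'))
T=onz(c,172+576/3.865,126+238/3.865,.119); L=onz(c,172+226/3.865,126+224/3.865,.119); print('T',T,'L',L,np.linalg.norm(T-L))
u=(L-T)[:2]; yaw=np.arctan2(u[1],u[0]); print('yaw deg',np.degrees(yaw))
R=lambda a:np.array([[np.cos(a),-np.sin(a)],[np.sin(a),np.cos(a)]])
m=(T+L)[:2]/2; piv=m+R(yaw)@[0,.1]; print('pivot',piv)
g=c['img'].astype(float)
out=[]
for P,r in((T,.0107),(L,.007)):
    q=proj(c,[P])[0]; x,y=int(q[0]),int(q[1]); 
    a=c['img'][y-17:y+18,x-17:x+18,::-1]; big=cv2.resize(a,None,fx=11,fy=11,interpolation=0)
    rows=[big.copy()]
    th=np.linspace(0,6.283,60)
    b=big.copy()
    for z,cc,da in((.119,(0,255,0),0),(.106,(0,0,255),.079),(.106,(255,0,0),-.079)):
        C=piv+R(da)@(P[:2]-piv)
        pts=proj(c,[[C[0]+r*np.cos(t),C[1]+r*np.sin(t),z] for t in th])
        cv2.polylines(b,[((pts-[x-17,y-17]+.5)*11).astype(np.int32)],True,cc,1)
    out.append(np.hstack([big,b]))
o=np.vstack(out); print(o.shape); cv2.imwrite('pics/w1d.png',cv2.resize(o,(600,600)))
E
```

```text
T [0.48989691 0.04552362 0.119     ] L [0.56946209 0.04207629 0.119     ] 0.07963982247923435
yaw deg -2.4809122938818615
pivot [0.53400816 0.14370623]
(770, 770, 3)
```

View pics/w1d.png

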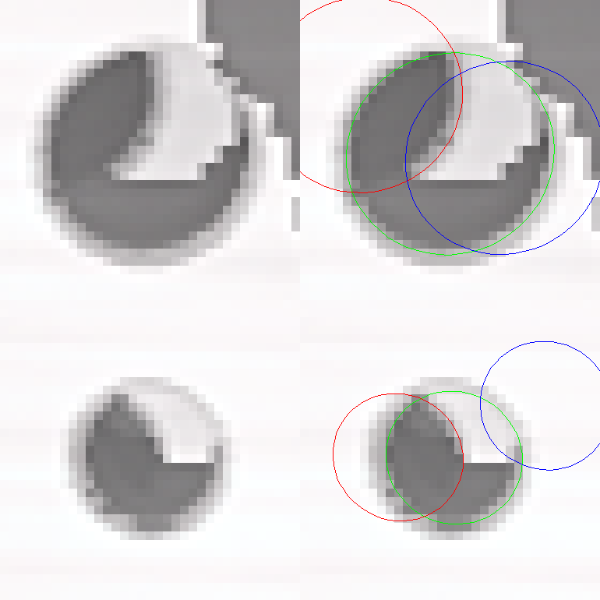

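Request:
servo_tool(targets="0.9 0.3 0 0;0.9 0.3 0 0;0.9 0.3 0 0;0.9 0.3 0 0;0.9 0.3 0.1 0;0.9 0.3 0.2 0;0.9 0.3 0.3 0;0.9 0.3 0.4 0;0.9 0.3 0.4 0;0.9 0.3 0.4 0;0 0 0 0;0 0 0 0")

```text
time: 8.55
tcp_pos: [0.4527, -0.1764, 0.2168]
eef_rot: [0.0, -0.707, 0.708, -0.0]
ft_force: [0.1, 0.3, 0.8]
grip_width: 0.0855
grip_force: 0.0
```

```bash
python3 - <<'E'
from h import *
o=arm.get_obs(); print(o['tcp_pos'],o['time'])
for n in('wrist',):
    c=cam(n); save(c,'w2.png'); i=c['img'].astype(int)
    m=((i[...,0]>90)&(i[...,1]<70)&(i[...,2]<70)).astype(np.uint8)
    k,l,st,ce=cv2.connectedComponentsWithStats(m); 
    for j in range(1,k):
        if st[j,4]>30: print(st[j],ce[j])
    print(proj(c,[[.4497,-.1795,.112],[.4497,-.1795,.066]]))
a=cv2.imread('pics/w2.png'); cv2.imwrite('pics/w2c.png',a)
E
```

```text
[ 0.45272505 -0.17642975  0.21680721] 8.55
[[282.08996038 199.5285708 ]
 [281.51783826 185.07281254]]
```

View pics/w2c.png

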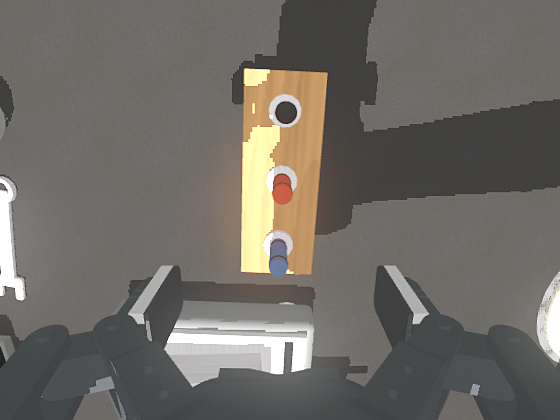

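```bash
python3 - <<'E'
from h import *
c=cam('wrist'); i=c['img'].astype(int)
m=((i[...,0]-i[...,1]>70)&(i[...,1]-i[...,2]<40)&(i[...,0]-i[...,2]>80)).astype(np.uint8); m[:170]=0;m[215:]=0
ys,xs=np.nonzero(m); print(xs.min(),xs.max(),ys.min(),ys.max())
a=c['img'][165:215,255:310,::-1]; cv2.imwrite('pics/w2d.png',cv2.resize(a,None,fx=10,fy=10,interpolation=0))
for u,v,z in((282.5,194.5,.112),(281.5,181,.066)): print(onz(c,u,v,z))
s=cam('scene'); d=cam('side')
for nm,q in(('scene',s),('side',d)):
    j=q['img'].astype(int); mm=((j[...,0]-j[...,1]>70)&(j[...,1]-j[...,2]<25)).astype(np.uint8)
    k,l,st,ce=cv2.connectedComponentsWithStats(mm)
    for t in range(1,k):
        if st[t,4]>8: print(nm,st[t],ce[t])
    print(proj(q,[[.4497,-.1795,.089]]),proj(q,[[.4497,-.1835,.089]]))
E
```

```text
273 292 173 203
[ 0.44971202 -0.18315571  0.112     ]
[ 0.45005398 -0.18290294  0.066     ]
scene [225 110   7   3  17] [227.70588235 111.        ]
scene [243 158   4   4  10] [244.7 159.7]
scene [217 299   5   4  18] [218.77777778 300.61111111]
[[245.18939685 164.97392899]] [[244.28497686 164.47128143]]
side [383 119   6   7  10] [385.6 121.2]
side [376 129   6   8  24] [378.125      132.66666667]
side [195 185   4   3  10] [196.5 186. ]
[[348.3490704  197.65495694]] [[349.1497814 197.0522088]]
```

View pics/w2d.png

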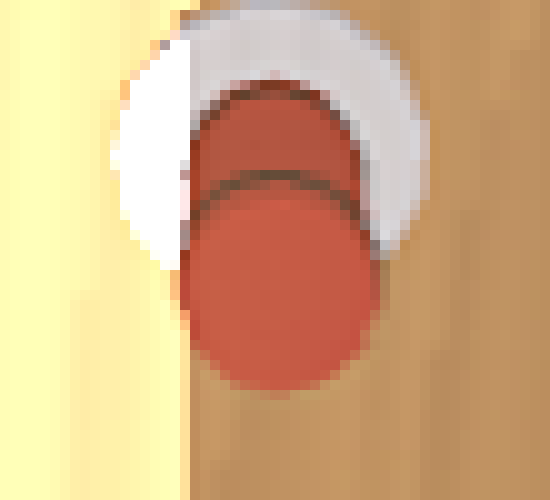

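Request:
servo_tool(targets="0.2 0.12 0 0;0 0 0.8 0;0 0 1 0;0 0 1 0;0 0 1 0;0 0 1 0;0 0 0.8 0;0 0 0.18 0;0 0 0 0")

```text
time: 9.88
tcp_pos: [0.4502, -0.181, 0.0721]
eef_rot: [-0.0, -0.707, 0.707, -0.0]
ft_force: [0.1, -0.2, 0.3]
grip_width: 0.0856
grip_force: 0.0
```

Request:
servo_tool(targets="0 0 0 0;0 0 0 0;0 0 0 0;0 0 0 0;0 0 0 0;0 0 0 0;0 0 0 0;0 0 0 0", grip=255, newtons=80)

```text
time: 10.88
tcp_pos: [0.45, -0.181, 0.0722]
eef_rot: [0.0, -0.707, 0.707, -0.0]
ft_force: [-1.7, 1.4, 5.2]
grip_width: 0.014
grip_force: 77.8
```

Request:
servo_tool(targets="0 0 -0.3 0;0 0 -0.6 0;0 0 -1 0;0 0 -1 0;0 0 -1 0;0 0 -1 0;0 0 -0.9 0;0 0 -0.2 0;0 0 0 0;0 0 0 0")

```text
time: 12.12
tcp_pos: [0.4492, -0.1808, 0.2205]
eef_rot: [-0.001, -0.707, 0.707, 0.001]
ft_force: [-0.2, 1.1, -1.9]
grip_width: 0.0141
grip_force: 78.0
```

```bash
python3 - <<'E'
from h import *
c=cam('wrist'); save(c,'w3.png'); o=arm.get_obs(); print(o['tcp_pos'],o['ft_force'],o['grip_width'])
a=c['img'][200:400,180:380,::-1]; cv2.imwrite('pics/w3c.png',cv2.resize(a,(600,600),interpolation=0))
t=o['tcp_pos']
for z in(.012,.062,-.04): print(z,proj(c,[t-[0,0,z]]))
E
```

```text
[ 0.44929353 -0.18082724  0.22061426] [ 1.03729748  1.84643425 -2.68274779] 0.01403100395917493
0.012 [[277.88030115 256.85797784]]
0.062 [[277.68148285 222.57629156]]
-0.04 [[278.25095885 320.5170192 ]]
```

View pics/w3c.png

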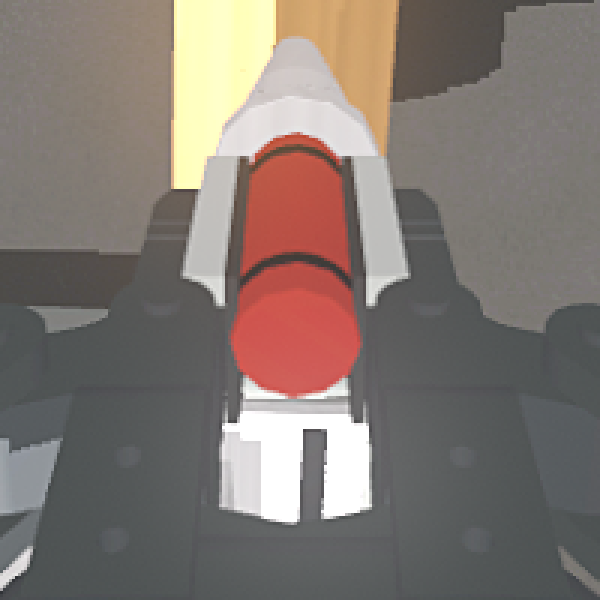

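```bash
python3 - <<'E'
from h import *
from scipy.optimize import least_squares
c=cam('wrist'); o=arm.get_obs(); t=o['tcp_pos']; th=np.linspace(0,2*np.pi,181)
obs=[(.0,14,'min',200+97/3),(-.049,5.5,'min',200+38/3),(.006,8,'min',200+133/3),(.052,8,'max',200+397/3),(.052,8,'min',200+258/3)]
def f(p,full=False):
    y,z,tl=p; e=[]
    for h,r,w,v in obs:
        P=np.array([[r/1e3*np.cos(a),r/1e3*np.sin(a)*np.cos(tl)+h*-np.sin(tl),h*np.cos(tl)+r/1e3*np.sin(a)*np.sin(tl)] for a in th])+t+[0,y,z]
        q=proj(c,P)[:,1]; e.append((q.min() if w=='min' else q.max())-v)
    return np.array(e)
for fix in (0,1):
    g=(lambda p:f([p[0],p[1],0])) if fix else f
    s=least_squares(g,[0,-.012]+([] if fix else [0]),x_scale=[1e-3,1e-3]+([] if fix else [1e-2])); print(s.x,s.fun)
print(f([0,-.012,0]))
for h,u in((-.05,279),(0,279),(.052,278.7)): print(proj(c,[t+[0,-.002,h-.012],t+[.002,-.002,h-.012]])[:,0],u)
E
```

```text
[-0.00256077 -0.00994994  0.06080075] [-4.80884612  4.03756092 -1.00741949 -2.23188113  4.07192139]
[ 0.00199595 -0.0208789 ] [-3.73980119  0.93723529 -0.53551051 -4.61648061  7.00929082]
[-0.92724345  2.47775696  3.18829003  6.23502216 15.7911586 ]
[277.653166   274.57660252] 279
[277.83390942 273.89839623] 279
[278.1721079  272.64557814] 278.7
```

```bash
python3 - <<'E'
from h import *
from scipy.optimize import least_squares
c=cam('wrist'); o=arm.get_obs(); t=o['tcp_pos']; th=np.linspace(0,2*np.pi,181)
obs=[(-.049,5.5,'min',200+38/3),(.006,8,'min',200+133/3),(.052,8,'max',200+397/3),(.052,8,'min',200+286/3),(.006,14,'min',200+97/3)]
def f(p):
    y,z,tl=p; e=[]
    for h,r,w,v in obs:
        P=np.array([[r/1e3*np.cos(a),r/1e3*np.sin(a)*np.cos(tl)+h*-np.sin(tl),h*np.cos(tl)+r/1e3*np.sin(a)*np.sin(tl)] for a in th])+t+[0,y,z]
        q=proj(c,P)[:,1]; e.append((q.min() if w=='min' else q.max())-v)
    return np.array(e)
for fix in (0,1):
    for lim in (0,1):
        def g(p):
            v=[p[0],-.012 if lim else p[1],0 if fix else p[2]]; return f(v)
        s=least_squares(g,[0,-.012,0],x_scale=[1e-3,1e-3,1e-2]); print(fix,lim,s.x,s.fun.round(1))
E
```

```text
0 0 [-0.00099729 -0.01419716  0.00363668] [ 0.2 -0.5 -0.1  0.2  0.1]
0 1 [-0.00200354 -0.02424129  0.01277867] [ 0.5 -0.7  0.6 -0.1 -0.3]
1 0 [-0.00076073 -0.01478248  0.        ] [ 0.1 -0.5 -0.2  0.4  0.2]
1 1 [-0.00234299 -0.012       0.        ] [-0.9 -1.1  1.2  0.9 -0.7]
```

Request:
servo_tool(targets="-0.6 -0.12 0 0;-0.9 -0.18 0 0;-1 -0.2 0 0;-1 -0.2 0 0;-1 -0.2 0 0;-1 -0.2 0 0;-1 -0.2 0 0;-1 -0.2 0 0;-0.9 -0.3 0 0;-0.63 -0.22 0 0;0 0 0 0;0 0 0 0;0 0 0 0")

```text
time: 13.9
tcp_pos: [0.5003, 0.0442, 0.2218]
eef_rot: [-0.0, -0.707, 0.708, 0.0]
ft_force: [-0.3, 0.0, -1.4]
grip_width: 0.0138
grip_force: 78.1
```

```bash
python3 - <<'E'
from h import *
c=cam('wrist'); o=arm.get_obs(); t=o['tcp_pos']; print(t,o['ft_force'],o['time'])
save(c,'w4.png'); T=[.4899,.0455,.119]; P=[.4976,.042,.106]
print('hole px',proj(c,[T,P]),'tip px',proj(c,[t+[-.0007,-.001,-.0645]]))
a=c['img'][150:270,220:340,::-1]; cv2.imwrite('pics/w4c.png',cv2.resize(a,(600,600),interpolation=0))
E
```

```text
[0.50039715 0.04419839 0.22186232] [-0.16240287  0.10919121 -1.78177708] 13.95
hole px [[291.59422405 205.64947994]
 [281.42247357 196.64571362]] tip px [[279.04321961 219.90267928]]
```

View pics/w4c.png

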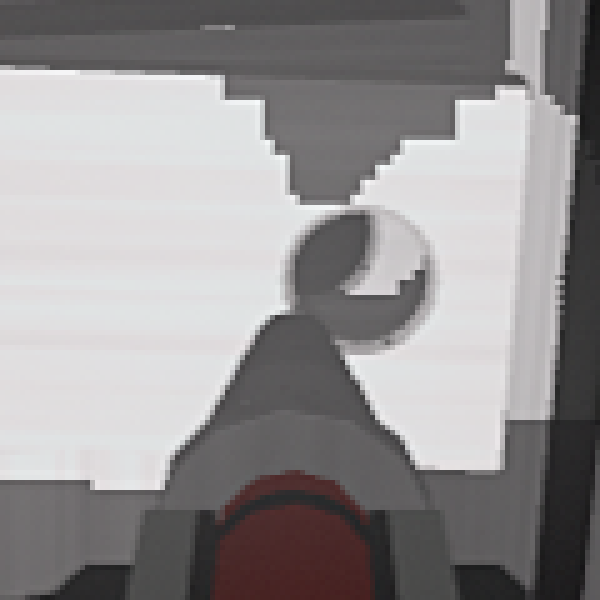

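Request:
servo_tool(targets="-0.02 0.25 0 0;0 0 0.4 0;0 0 0.4 0;0 0 0.4 0;0 0 0.2 0;0 0 0 0;0 0 0 0")

```text
time: 14.82
tcp_pos: [0.4947, 0.0454, 0.1871]
eef_rot: [0.0, -0.707, 0.707, -0.0]
ft_force: [-0.6, 0.1, -1.2]
grip_width: 0.0141
grip_force: 78.1
```

Request:
servo_tool(targets="0 0 0.08 0;0 0 0.08 0;0 0 0.08 0;0 0 0 0")

```text
time: 15.32
tcp_pos: [0.4942, 0.0452, 0.1806]
eef_rot: [-0.0, -0.707, 0.707, 0.0]
ft_force: [-0.3, -0.5, -1.0]
grip_width: 0.0141
grip_force: 78.1
```

Request:
servo_tool(targets="0 0 0.08 0;0 0 0.08 0;0 0 0 0")

```text
time: 15.7
tcp_pos: [0.4942, 0.0452, 0.1766]
eef_rot: [-0.0, -0.707, 0.707, 0.0]
ft_force: [-0.0, -1.4, -1.4]
grip_width: 0.0145
grip_force: 78.1
```

Request:
servo_tool(targets="0 0 0.08 0;0 0 0.08 0;0 0 0 0")

```text
time: 16.08
tcp_pos: [0.494, 0.0453, 0.1724]
eef_rot: [-0.0, -0.707, 0.707, 0.0]
ft_force: [-1.8, 1.4, -2.1]
grip_width: 0.0143
grip_force: 78.1
```

Request:
servo_tool(targets="0 0 0.06 0;0 0 0.06 0;0 0 0 0")

```text
time: 16.45
tcp_pos: [0.4939, 0.0454, 0.1695]
eef_rot: [-0.0, -0.707, 0.707, 0.0]
ft_force: [-2.8, 2.2, -0.1]
grip_width: 0.0143
grip_force: 78.4
```

Request:
servo_tool(targets="0 0 0.06 0;0 0 0.06 0;0 0 0 0")

```text
time: 16.82
tcp_pos: [0.4937, 0.0454, 0.1665]
eef_rot: [-0.0, -0.707, 0.707, 0.001]
ft_force: [-3.9, 3.2, 1.2]
grip_width: 0.0142
grip_force: 78.7
```

Request:
servo_tool(targets="0 0 0.06 0;0 0 0.06 0;0 0 0 0")

```text
time: 17.2
tcp_pos: [0.4935, 0.0455, 0.164]
eef_rot: [-0.0, -0.707, 0.707, 0.001]
ft_force: [-6.0, 2.7, 4.0]
grip_width: 0.0143
grip_force: 79.1
```

Request:
servo_tool(targets="0 0 0.06 0;0 0 0.06 0;0 0 0 0")

```text
time: 17.58
tcp_pos: [0.4938, 0.0455, 0.1616]
eef_rot: [-0.0, -0.707, 0.707, 0.0]
ft_force: [-7.0, 4.1, 6.8]
grip_width: 0.0142
grip_force: 79.3
```

Request:
servo_tool(targets="0.004 -0.008 0.06 0;0.004 -0.008 0.06 0;0 0 0 0")

```text
time: 17.95
tcp_pos: [0.4943, 0.0454, 0.1587]
eef_rot: [-0.0, -0.707, 0.707, 0.0]
ft_force: [-7.1, 4.1, 7.2]
grip_width: 0.0141
grip_force: 79.3
```

Request:
servo_tool(targets="0.004 -0.008 0.06 0;0.004 -0.008 0.06 0;0 0 0 0")

```text
time: 18.32
tcp_pos: [0.4947, 0.0452, 0.1557]
eef_rot: [0.0, -0.707, 0.707, 0.0]
ft_force: [-6.9, 4.4, 6.6]
grip_width: 0.0141
grip_force: 79.3
```

Request:
servo_tool(targets="0.004 -0.008 0.06 0;0.004 -0.008 0.06 0;0 0 0 0")

```text
time: 18.7
tcp_pos: [0.4951, 0.0451, 0.1527]
eef_rot: [0.0, -0.707, 0.707, 0.0]
ft_force: [-7.0, 4.8, 7.4]
grip_width: 0.0145
grip_force: 79.3
```

Request:
servo_tool(targets="0.004 -0.008 0.06 0;0.004 -0.008 0.06 0;0.004 -0.008 0.06 0;0 0 0 0")

```text
time: 19.2
tcp_pos: [0.4957, 0.045, 0.1479]
eef_rot: [0.0, -0.707, 0.707, 0.0]
ft_force: [-5.8, 5.2, 4.9]
grip_width: 0.0139
grip_force: 79.1
```

Request:
servo_tool(targets="0.004 -0.008 0.06 0;0.004 -0.008 0.06 0;0 0 0 0")

```text
time: 19.58
tcp_pos: [0.4962, 0.0448, 0.1448]
eef_rot: [0.0, -0.707, 0.707, 0.0]
ft_force: [-5.6, 5.9, 4.4]
grip_width: 0.0142
grip_force: 79.1
```

Request:
servo_tool(targets="0.004 -0.008 0.06 0;0.004 -0.008 0.06 0;0 0 0 0")

```text
time: 19.95
tcp_pos: [0.4966, 0.0447, 0.1418]
eef_rot: [0.0, -0.707, 0.707, 0.0]
ft_force: [-5.8, 5.8, 4.8]
grip_width: 0.014
grip_force: 79.1
```

Request:
servo_tool(targets="-0.004 -0.008 0.06 0;-0.004 -0.008 0.06 0;0 0 0 0")

```text
time: 20.32
tcp_pos: [0.497, 0.0446, 0.1388]
eef_rot: [0.0, -0.707, 0.707, 0.0]
ft_force: [-5.5, 4.4, 4.7]
grip_width: 0.0142
grip_force: 79.1
```

Request:
servo_tool(targets="-0.004 -0.008 0.06 0;-0.004 -0.008 0.06 0;0 0 0 0")

```text
time: 20.7
tcp_pos: [0.4974, 0.0446, 0.1359]
eef_rot: [-0.0, -0.707, 0.707, 0.0]
ft_force: [-5.0, 3.5, 4.6]
grip_width: 0.0137
grip_force: 79.1
```

Request:
servo_tool(targets="-0.004 -0.006 0.05 0;-0.004 -0.006 0.05 0;0 0 0 0")

```text
time: 21.08
tcp_pos: [0.4977, 0.0446, 0.1333]
eef_rot: [-0.0, -0.707, 0.707, 0.0]
ft_force: [-5.4, 3.2, 5.2]
grip_width: 0.0142
grip_force: 79.0
```

Request:
servo_tool(targets="0 0 0.04 0;0 0 0.04 0;0 0 0 0")

```text
time: 21.45
tcp_pos: [0.4977, 0.0446, 0.1314]
eef_rot: [-0.0, -0.707, 0.707, 0.0]
ft_force: [-4.8, 3.6, 4.1]
grip_width: 0.0142
grip_force: 79.0
```

Request:
servo_tool(targets="0 0 0.04 0;0 0 0.04 0;0 0 0 0")

```text
time: 21.82
tcp_pos: [0.498, 0.0445, 0.1312]
eef_rot: [0.0, 0.707, -0.707, 0.0]
ft_force: [-8.6, 2.9, 14.5]
grip_width: 0.0143
grip_force: 80.0
```

Request:
servo_tool(targets="0 0 0.03 0;0 0 0.03 0;0 0 0 0")

```text
time: 22.2
tcp_pos: [0.4985, 0.0444, 0.1311]
eef_rot: [-0.0, 0.708, -0.707, 0.001]
ft_force: [-10.8, 2.1, 21.4]
grip_width: 0.0145
grip_force: 81.0
```

Request:
servo_tool(targets="0 0.01 -0.05 0;0 0 -0.04 0;0 0 0 0")

```text
time: 22.58
tcp_pos: [0.4985, 0.0444, 0.1312]
eef_rot: [-0.001, 0.707, -0.707, 0.001]
ft_force: [-4.4, 1.7, 9.1]
grip_width: 0.0145
grip_force: 79.1
```

Request:
servo_tool(targets="0 0 0 0;0 0 0 0;0 0 0 0;0 0 0 0;0 0 0 0;0 0 0 0", grip=0)

```text
time: 23.32
tcp_pos: [0.4978, 0.0446, 0.1295]
eef_rot: [0.0, -0.707, 0.707, -0.0]
ft_force: [0.4, -0.1, -0.2]
grip_width: 0.0854
grip_force: 0.0
```

Request:
servo_tool(targets="0 0 -0.3 0;0 0 -0.8 0;0 0 -1 0;0 0 -1 0;0 0 -1 0;0 0 -1 0;0 0 0 0")

```text
time: 24.2
tcp_pos: [0.4989, 0.0449, 0.2596]
eef_rot: [0.002, -0.707, 0.707, -0.001]
ft_force: [-0.6, -0.4, 0.2]
grip_width: 0.0857
grip_force: 0.0
```

```bash
python3 - <<'E'
from h import *
c=cam('wrist'); save(c,'w5.png'); o=arm.get_obs(); print(o['tcp_pos'],o['time'])
p=proj(c,[[.4976,.042,.119],[.5772,.0455,.119]]); print(p)
x,y=p.mean(0).astype(int); x0,y0=max(x-80,0),max(y-60,0); print(x0,y0)
a=c['img'][y0:y0+120,x0:x0+160,::-1]; cv2.imwrite('pics/w5c.png',cv2.resize(a,None,fx=5,fy=5,interpolation=0))
E
```

```text
[0.49797773 0.04473713 0.25793748] 24.25
[[280.40525054 187.79580128]
 [190.1279604  191.70019653]]
155 129
```

View pics/w5c.png

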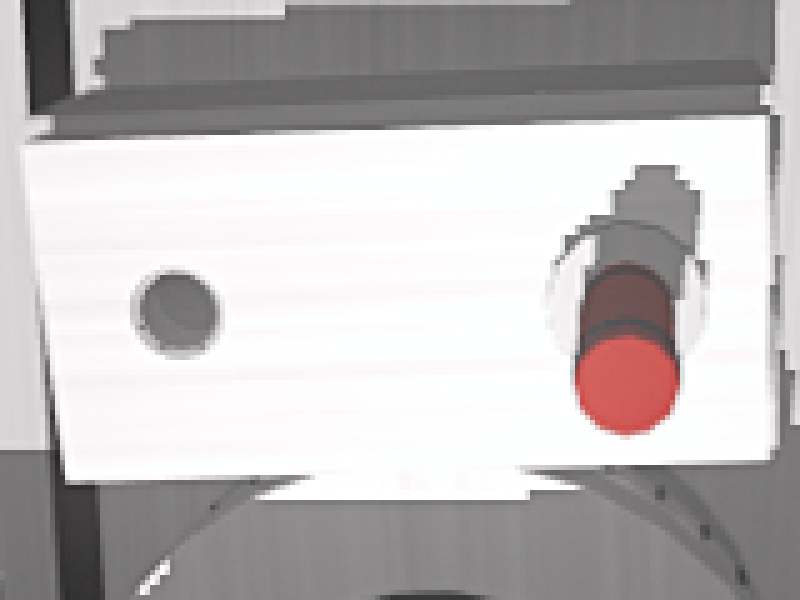

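Request:
servo_tool(targets="0.6 0.1 0 0;0.96 0.2 0 0;1 0.2 0 0;1 0.2 0 0;1 0.2 0 0;1 0.2 0 0;1 0.2 0 0;1 0.2 0.2 0;1 0.2 0.5 0;1 0.2 0.6 0;1 0.16 0.6 0;0.97 0 0.4 0;0 0 0 0;0 0 0 0")

```text
time: 26.0
tcp_pos: [0.4455, -0.2438, 0.1992]
eef_rot: [-0.0, -0.707, 0.708, 0.0]
ft_force: [0.6, 0.1, 0.8]
grip_width: 0.0855
grip_force: 0.0
```

```bash
python3 - <<'E'
from h import *
c=cam('wrist'); save(c,'w6.png'); o=arm.get_obs(); print(o['tcp_pos'],o['time'])
i=c['img'].astype(int); 
q=proj(c,[[.4464,-.2435,.112],[.4464,-.2435,.066]]); print(q)
x,y=q[0].astype(int); m=(i.max(2)<60).astype(np.uint8); 
k,l,st,ce=cv2.connectedComponentsWithStats(m)
for j in range(1,k):
    if 60<st[j,4]<3000 and abs(ce[j]-q[0]).max()<60: print(st[j],ce[j],onz(c,*ce[j],.1))
E
```

```text
[ 0.44582541 -0.24346984  0.19956399] 26.05
[[276.7259516  210.77705694]
 [276.84262312 193.77472989]]
[266 185  21  34 584] [275.82191781 202.05650685] [ 0.44710048 -0.2464503   0.1       ]
```

Request:
servo_tool(targets="0.03 -0.04 0.6 0;0 0 1 0;0 0 1 0;0 0 1 0;0 0 0.9 0;0 0 0.5 0;0 0 0.1 0;0 0 0 0")

```text
time: 27.05
tcp_pos: [0.4476, -0.2444, 0.0725]
eef_rot: [0.0, -0.707, 0.707, -0.0]
ft_force: [0.6, -0.4, 1.1]
grip_width: 0.0854
grip_force: 0.0
```

Request:
servo_tool(targets="0 0 0 0;0 0 0 0;0 0 0 0;0 0 0 0;0 0 0 0;0 0 0 0;0 0 0 0;0 0 0 0", grip=255, newtons=80)

```text
time: 28.05
tcp_pos: [0.4473, -0.2445, 0.0724]
eef_rot: [0.0, -0.707, 0.707, -0.0]
ft_force: [-0.8, -0.8, 5.0]
grip_width: 0.0141
grip_force: 77.9
```

Request:
servo_tool(targets="0 0 -0.3 0;0 0 -0.6 0;0 0 -1 0;0 0 -1 0;0 0 -1 0;0 0 -1 0;0 0 -0.9 0;0 0 -0.2 0;0 0 0 0;0 0 0 0")

```text
time: 29.3
tcp_pos: [0.4464, -0.2442, 0.221]
eef_rot: [-0.0, -0.707, 0.707, 0.001]
ft_force: [0.3, 0.1, -1.9]
grip_width: 0.0143
grip_force: 78.0
```

```bash
python3 - <<'E'
from h import *
c=cam('wrist'); save(c,'w7.png'); o=arm.get_obs(); t=o['tcp_pos']; print(t,o['ft_force'])
for n,d in(('top',[-.0004,-.001,.037]),('org',[-.0004,-.001,-.0148]),('tip',[-.0004,-.001,-.0568])): print(n,proj(c,[t+d]))
a=c['img'][200:350,180:380,::-1]; cv2.imwrite('pics/w7c.png',cv2.resize(a,(800,600),interpolation=0))
E
```

```text
[ 0.44648927 -0.24418076  0.22095614] [-0.19089585 -0.36773427 -1.62574376]
top [[279.32934043 313.14912783]]
org [[278.69838422 252.63273401]]
tip [[278.39860103 223.91048004]]
```

View pics/w7c.png

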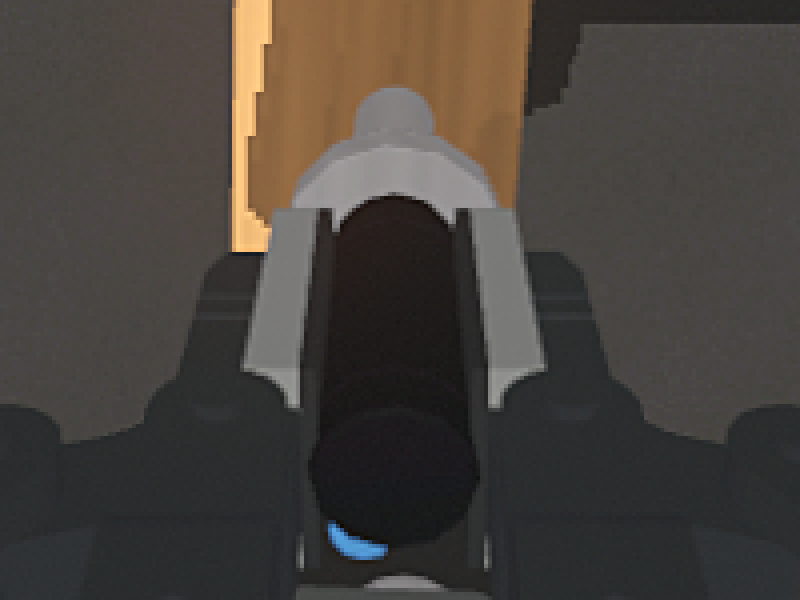

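Request:
servo_tool(targets="-0.6 -0.3 0 0;-1 -0.45 0 0;-1 -0.45 0 0;-1 -0.45 0 0;-1 -0.45 0 0;-1 -0.45 0 0;-1 -0.45 0 0;-1 -0.45 0 0;-1 -0.45 0 0;-1 -0.45 0 0;-1 -0.45 0 0;-0.96 -0.44 0 0;0 0 0 0;0 0 0 0;0 0 0 0;0 0 0 0")

```text
time: 31.35
tcp_pos: [0.5781, 0.0439, 0.2222]
eef_rot: [0.0, -0.707, 0.708, -0.0]
ft_force: [0.1, -0.2, -1.0]
grip_width: 0.0138
grip_force: 78.0
```

```bash
python3 - <<'E'
from h import *
o=arm.get_obs(); print(o['tcp_pos'],o['ft_force'],o['time'])
E
```

```text
[0.57811818 0.04393026 0.2222399 ] [ 0.06557294 -0.16194893 -0.97904187] 31.35
```

Request:
servo_tool(targets="-0.04 0.02 0.3 0;0 0 0.5 0;0 0 0.5 0;0 0 0.4 0;0 0 0.15 0;0 0 0 0;0 0 0 0")

```text
time: 32.22
tcp_pos: [0.5781, 0.0456, 0.1763]
eef_rot: [0.0, -0.707, 0.707, -0.0]
ft_force: [0.6, 0.8, -0.3]
grip_width: 0.0146
grip_force: 78.0
```

Request:
servo_tool(targets="0 0 0.06 0;0 0 0.06 0;0 0 0.06 0;0 0 0 0")

```text
time: 32.72
tcp_pos: [0.5777, 0.0455, 0.1711]
eef_rot: [-0.0, -0.707, 0.707, 0.0]
ft_force: [0.5, -0.5, -2.2]
grip_width: 0.0143
grip_force: 78.0
```

Request:
servo_tool(targets="0 0 0.06 0;0 0 0.06 0;0 0 0 0")

```text
time: 33.1
tcp_pos: [0.5777, 0.0455, 0.1681]
eef_rot: [-0.0, -0.707, 0.707, 0.0]
ft_force: [-0.2, 0.2, -1.1]
grip_width: 0.0143
grip_force: 78.0
```

Request:
servo_tool(targets="0 0 0.05 0;0 0 0.05 0;0 0 0 0")

```text
time: 33.48
tcp_pos: [0.5777, 0.0455, 0.1657]
eef_rot: [-0.0, -0.707, 0.707, 0.0]
ft_force: [-0.2, -0.3, -1.3]
grip_width: 0.014
grip_force: 78.0
```

Request:
servo_tool(targets="0 0 0.05 0;0 0 0.05 0;0 0 0 0")

```text
time: 33.85
tcp_pos: [0.5777, 0.0455, 0.1632]
eef_rot: [-0.0, -0.707, 0.707, 0.0]
ft_force: [0.0, 0.2, -1.5]
grip_width: 0.014
grip_force: 78.0
```

Request:
servo_tool(targets="0 0 0.05 0;0 0 0.05 0;0 0 0 0")

```text
time: 34.22
tcp_pos: [0.5777, 0.0455, 0.1606]
eef_rot: [-0.0, -0.707, 0.707, 0.0]
ft_force: [-0.2, 0.4, -2.1]
grip_width: 0.014
grip_force: 78.0
```

Request:
servo_tool(targets="0 0 0.05 0;0 0 0.05 0;0 0 0 0")

```text
time: 34.6
tcp_pos: [0.5777, 0.0455, 0.1581]
eef_rot: [-0.0, -0.707, 0.707, 0.0]
ft_force: [-0.4, -0.2, -1.0]
grip_width: 0.0143
grip_force: 78.0
```

Request:
servo_tool(targets="0 0 0.05 0;0 0 0.05 0;0 0 0 0")

```text
time: 34.98
tcp_pos: [0.5777, 0.0455, 0.1556]
eef_rot: [-0.0, -0.707, 0.707, 0.0]
ft_force: [-0.3, 0.3, -1.2]
grip_width: 0.0141
grip_force: 78.0
```

Request:
servo_tool(targets="0 0 0.05 0;0 0 0.05 0;0 0 0 0")

```text
time: 35.35
tcp_pos: [0.5777, 0.0455, 0.1531]
eef_rot: [-0.0, -0.707, 0.707, 0.0]
ft_force: [-0.1, -0.2, -1.6]
grip_width: 0.0141
grip_force: 78.0
```

Request:
servo_tool(targets="0 0 0.05 0;0 0 0.05 0;0 0 0 0")

```text
time: 35.72
tcp_pos: [0.5777, 0.0455, 0.1507]
eef_rot: [-0.0, -0.707, 0.707, 0.0]
ft_force: [0.1, 0.6, -1.0]
grip_width: 0.0141
grip_force: 78.0
```

No contact at all; it is in the plate's hole. On down to just above the collar seat (TCP 0.131).

Request:
servo_tool(targets="0 0 0.08 0;0 0 0.08 0;0 0 0.08 0;0 0 0 0")

```text
time: 36.22
tcp_pos: [0.5777, 0.0455, 0.1446]
eef_rot: [-0.0, -0.707, 0.707, 0.0]
ft_force: [0.9, 0.4, -2.4]
grip_width: 0.014
grip_force: 78.0
```

Request:
servo_tool(targets="0 0 0.08 0;0 0 0.08 0;0 0 0.08 0;0 0 0 0")

```text
time: 36.72
tcp_pos: [0.5776, 0.0455, 0.1386]
eef_rot: [-0.0, -0.707, 0.707, 0.0]
ft_force: [-0.5, 0.3, -1.1]
grip_width: 0.0139
grip_force: 78.0
```

Request:
servo_tool(targets="0 0 0.08 0;0 0 0.06 0;0 0 0.06 0;0 0 0 0")

```text
time: 37.22
tcp_pos: [0.5777, 0.0455, 0.1336]
eef_rot: [-0.0, -0.707, 0.707, 0.0]
ft_force: [0.1, -0.1, -0.7]
grip_width: 0.0141
grip_force: 78.0
```

Request:
servo_tool(targets="0 0 0.05 0;0 0 0.05 0;0 0 0 0;0 0 0 0")

```text
time: 37.72
tcp_pos: [0.5779, 0.0455, 0.1315]
eef_rot: [0.0, -0.707, 0.707, -0.0]
ft_force: [-0.3, -0.5, 0.3]
grip_width: 0.0142
grip_force: 78.1
```

Request:
servo_tool(targets="0 0 0.05 0;0 0 0.03 0;0 0 0 0;0 0 0 0")

```text
time: 38.22
tcp_pos: [0.5779, 0.0455, 0.1314]
eef_rot: [0.0, -0.707, 0.707, -0.0]
ft_force: [-3.9, 0.8, 9.8]
grip_width: 0.014
grip_force: 78.7
```

Request:
servo_tool(targets="0 0 -0.06 0;0 0 0 0")

```text
time: 38.48
tcp_pos: [0.5779, 0.0455, 0.1314]
eef_rot: [0.0, -0.707, 0.707, -0.0]
ft_force: [-2.1, 1.6, 4.4]
grip_width: 0.0141
grip_force: 78.2
```

Request:
servo_tool(targets="0 0 0 0;0 0 0 0;0 0 0 0;0 0 0 0;0 0 0 0;0 0 0 0", grip=110)

```text
time: 39.22
tcp_pos: [0.5778, 0.0455, 0.1308]
eef_rot: [0.0, -0.707, 0.707, 0.0]
ft_force: [-0.4, 0.3, -0.4]
grip_width: 0.0485
grip_force: 0.0
```

Request:
servo_tool(targets="0 0 -0.3 0;0 0 -0.8 0;0 0 -1 0;0 0 -1 0;0 0 -1 0;0 0 -1 0;0 0 0 0;0 0 0 0")

```text
time: 40.22
tcp_pos: [0.5773, 0.0455, 0.2578]
eef_rot: [-0.0, -0.707, 0.707, 0.0]
ft_force: [0.3, 0.5, 0.2]
grip_width: 0.0488
grip_force: 0.0
```

```bash
python3 - <<'E'
from h import *
for n in('scene','side'):
    c=cam(n); save(c,n+'9.png')
    print(n,[(k,proj(c,[[x,y,.165]]).round(0)) for k,x,y in(('red',.4975,.0436),('black',.577,.046))])
w=cam('wrist'); print(arm.get_obs()['tcp_pos'])
a=cv2.imread('pics/scene9.png')[100:320,130:420]; b=cv2.imread('pics/side9.png')[120:340,130:420]
p=[cv2.resize(v,(395,300),interpolation=2) for v in(a,b)]
wi=cv2.resize(w['img'][130:250,140:340,::-1],(790,300*1),interpolation=2)
cv2.imwrite('pics/end.png',np.vstack([np.hstack(p),wi]))
E
```

```text
scene [('red', array([[290., 186.]])), ('black', array([[274., 201.]]))]
side [('red', array([[286., 205.]])), ('black', array([[264., 194.]]))]
[0.5772544  0.04538191 0.25719956]
```

View pics/end.png

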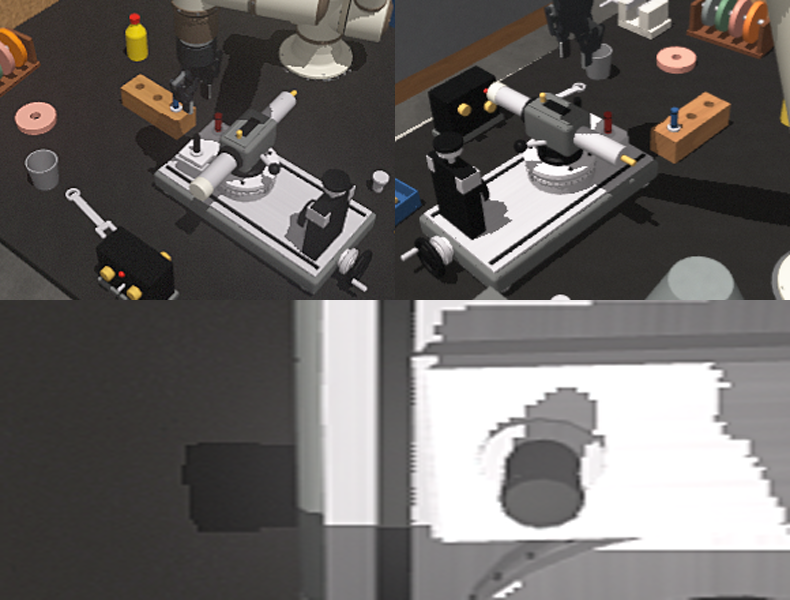

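Both pins stand upright with their collars on the flange (crop: red at (218,122), black at (197,148)). The blue pin is still in the rack and the gripper is clear.

```bash
python3 -c "
from bench import arm
print(arm.finish_job())"
```

```text
the job is handed in; nothing more can be done
None
```

I handed the job in at about 40 s: the red taper pin drew the head into line, and both pins are fully home and released, with the blue pin still in the rack (no verdict was returned).

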